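Brake lever check on the bench stand

TASK

Check the brake lever, the long one with the ball end, as before a ride: with the outside of the fingers push it in towards its bar until it comes up firm and hold it there for a good second, let it spring all the way back out, then push it in to the same firm stop again and finish while still holding it in, with a gap left between lever and bar. Push firmly but do not strain it, never pinch or grip the lever, keep the fingers off the bar and its grip sleeve, and leave the short throttle lever and the loose things on the bench alone.

Things in the scene. Friction and masses are not known exactly. Their poses are not given: they have to be found in the camera images.
- brake_stand: Fixed steel foot plate with aluminium post and clamp block (44 mm deep, top at 131 mm), carrying a short handlebar end and the long brake lever. Origin on the bench top below the bar's axis; x: the way the lever is pushed in; y: along the bar to its free end; z up. Yaw within 0.35 of 0: the lever faces the robot. Block at local y -101 to -69 mm, plate at x -40 to 60, y -118 to -38 mm.
- brake_bar: Fixed level bar on the brake stand, same frame as brake_stand: axis at x 0, 110 mm above the bench, y -108 to +107 mm. Steel, 22 mm thick; ribbed black rubber grip sleeve 33 mm thick (40 mm at its inner flange, 35 mm at the outer end) from y 0 to the free end. Black perch at y -45 mm with the lever's upright hinge pin at x -42, y -45 mm, 93 to 127 mm above the bench.
- brake_pad (a point): Point on the pushed face of the aluminium brake lever's blade, at mid height (110 mm up); turns with it. Frame: y along the blade from the hinge, x through it to the bar, z up; parallel to brake_stand's when the lever is out (then at its x -76.5, y 40 mm). Blade 9 mm thick, 15 mm high, straight from y -50 to +45 mm, then a 19 mm ball. Hinge at x 34.5, y -85 mm.
- brake_lever (a joint): Brake lever's angle, rad. 0: out, held by its spring; grows as it is pushed in. At 0.22 it comes up firm, its ball 17 mm short of the sleeve, the pad point having moved about 19 mm towards the bar. At the pad it takes about 3 N to start, 6 N just before the firm stop, then about 2.7 N for each further mm as the stop yields (this value then stays at 0.22). Let go, it springs out.
- throttle_stand: A fixed stand of the same make with a shorter bar end (free end at y 77 mm) and the short throttle lever; frame as brake_stand; to the left or right of the brake stand, 24 to 42 cm apart, each turned a little on its own. Leave it alone.
- throttle_pad (a point): Point on the outer face of the short throttle lever's blade, 110 mm above the bench; the lever is 75 mm long from its hinge and ends flat and round, without a ball (the brake lever: 130 mm). Stays where it is pushed; not to be moved.
- tape_white: Bystander, loose: roll of white tape lying flat, 86 x 88 x 25 mm, origin at the centre of its underside. Leave it alone.
- pliers_green: Bystander, loose: green-handled pliers lying flat, 46 x 133 x 11 mm, origin at the centre of the underside. Leave it alone.
- hex_keys: Bystander, loose: red folding hex key set, 26 x 90 x 16 mm, origin at the centre of the underside. Leave it alone.

How it is judged:
By the outcome, as a careful person would: the job done as asked, in the order asked, and still so for the second after the job is handed in, while the arm keeps its last pose, push and grip.
It also fails if it takes over 48 s, if anything falls off the work surface, if the arm or the gripper's body presses on something with over 40 N, if the wrist force passes 120 N, or if a joint passes its speed limit or range.

ROBOT

A 7-joint arm with a two-finger parallel gripper is mounted at the origin on a cart in front of the work surface, level with it; the furniture and walls round the work are solid. World frame = base frame: x ahead of the robot, y to its left, z up, the work surface at z = 0. Lengths are in mm, angles in rad, forces in N, time in s.
With the tool pointing down it reaches from about 400 to 875 mm from the base axis. Payload 6.5 kg.
Tool frame: the origin (TCP) lies at the very end of the fingers, on their centre line; the grasp point (between the pads) lies env.grip_depth behind it (env.grip_depth is the distance from the TCP to the grasp point, in mm); z points along the fingers, y is the line along which they close (so a half turn about z gives the same grasp; the last joint's range is limited). The gripper opens to 85 mm and grips with 20 to 120 N. Pads are 22 mm wide; open, the fingers measure 114 mm over their backs; the gripper's body (76 mm by 85 mm) begins 54 mm behind the grasp point. The pads swing forward as they close: fully open they stand 13 mm farther back than shut.
Start: joints at [1.051, 0.536, -0.004, 1.538, 0.003, 1.067, -0.071], TCP at [284.944, -584.206, 231.29] pointing down, gripper open.
Joint ranges: [-2.7, 2.7], [-0.37, 2.16], [-1.27, 1.26], [0.24, 2.4], [-1.31, 4.45], [0.19, 1.91], [-2.76, 2.76]. Speed limits (rad/s): [2.39, 2.39, 3.14, 3.14, 3.14, 3.14, 3.14].

INTERFACE

Orientations are given as a rotation vector (axis times angle).
In Python, from bench import env gives the robot as it stands.
- The arm moves only by the tool move_arm, never from a script. Its argument "steps" is a list of rows, each an object with "dp": the shift along the tool's x, y, z in mm, a list of three; "roll": the turn about the tool's z in degrees. A call has 1 to 12 rows; each row shifts and turns the commanded pose from where the row before left it, along the tool's axes as they then stand; what a row does not reach is not made up. A row lasts 1/10 s, in which the tool goes at most 50 mm and 8.59 degrees, less where a joint would pass 70% of its speed; a pose out of reach is approached as far as the arm can. A call with a gripper value outside its range is refused whole. "fingers" is the opening, from 0 (shut) to 1 (fully open), set as the call begins (left out, the last holds). The fingers move at their own pace and stop on an object; "grip_force" is the grip in N (left out, the last holds). Time passes only in rows, so rows that do not move let the fingers close. It gives the time, the measured TCP pose, the force, the opening and the grip force at its end, in the units of the state.
- env.get_obs(): the state, without advancing time (a new reading comes with each control period).
- env.get_image(name): name is "scene" or "top"; returns (picture, depth): 420x560x3 uint8, red, green, blue; 420x560 float32, mm along the optical axis (not along the pixel's ray), 0 where there is no reading.
- env.calibration(name): a dict with "camera_matrix" (3x3 intrinsics, pixels), "D" ([k1, k2, p1, p2, k3] as OpenCV has them; the pictures are not rectified), "R" (3x3) and "t" (3): a world point X has camera coordinates R X + t. Camera axes: x right, y down, z forward; pixel columns grow to the right and rows downward; lengths in mm; the calibration is good to about 2 mm. A picture is of the moment at which its call begins. calibration takes no time and is no camera call.
- env.sign_off(): hands the job in; it is judged then, once.
The state is a dict: "t": time; "joint_pos": joint angles; "qvel": joint speeds; "joint_efforts": joint torques, N m; "eef_pos": TCP position; "ee_rot": TCP orientation; "contact_force": force on the tool from outside, world axes, zero at the start; "ft_torque": the same for the moment, N m; "opening": opening from 0.0 (shut) to 1.0 (fully open); "finger_force": force on a finger pad.
Only numpy, scipy, OpenCV 4.12 (cv2) and the standard library are available. Lean on these libraries where they do the work, as an engineer would, in place of code of your own. Each camera call takes 0.05 s, during which the arm holds its last target. There are 200 camera calls.

## Working session

There is one attempt and no reset: what is moved stays moved. The work goes in short steps, Python scripts to look and compute and a tool call to move; the robot and the scene stay as the last step left them, time stands still between calls to the robot, and variables do not carry over. Pictures are saved under pics/ and viewed, at most 10 in all, crops included, and the job is handed in when it is done.

Besides the shell and the picture viewer there is one more tool, called after ">>>" by a JSON object that holds its "method" and its "body". move_arm: Moves the arm, as the interface text tells. Its arguments: {"type":"object","properties":{"steps":{"type":"array","items":{"type":"object","properties":{"dp":{"type":"array","items":{"type":"number"}},"roll":{"type":"number"}}}},"fingers":{"type":"number"},"grip_force":{"type":"number"}},"required":["steps"]}

```bash
mkdir -p pics; ls
python3 - <<'E'
from bench import env
import cv2,numpy as np
for n in("scene","top"):
    p,d=env.get_image(n); cv2.imwrite(f"pics/{n}0.png",p[:,:,::-1]); np.save(f"pics/{n}0.npy",d)
    c=env.calibration(n); print(n,c)
o=env.get_obs();print({k:np.round(v,3) for k,v in o.items()},env.grip_depth)
E
```

```text
pics
scene {'camera_matrix': array([[478.70171914,   0.        , 273.3238717 ],
       [  0.        , 478.70171914, 205.8848823 ],
       [  0.        ,   0.        ,   1.        ]]), 'D': array([0.05790923, 0.        , 0.        , 0.        , 0.        ]), 'R': array([[ 0.77594445, -0.63056605, -0.01722401],
       [-0.25618683, -0.29006452, -0.92207965],
       [ 0.57643605,  0.71989515, -0.38661667]]), 't': array([-448.16562452,  201.08680527, 1040.06868898])}
top {'camera_matrix': array([[438.70368869,   0.        , 270.09033314],
       [  0.        , 438.70368869, 206.82539956],
       [  0.        ,   0.        ,   1.        ]]), 'D': array([-0.10761094,  0.        ,  0.        ,  0.        ,  0.        ]), 'R': array([[-1.77010340e-02, -9.99842835e-01, -9.89502031e-04],
       [-9.94457646e-01,  1.77082597e-02, -1.03635943e-01],
       [ 1.03637177e-01, -8.50445487e-04, -9.94614806e-01]]), 't': array([ -64.33953957,  517.71791269, 1172.34408102])}
{'t': np.float64(0.1), 'joint_pos': array([ 1.051,  0.537, -0.004,  1.539,  0.003,  1.067, -0.071]), 'qvel': array([ 0.   , -0.002,  0.   , -0.002,  0.001,  0.   , -0.001]), 'joint_efforts': array([ 4.0000e-03, -5.8456e+01,  1.0520e+00, -2.5978e+01,  1.3000e-02,
        5.0000e-03,  0.0000e+00]), 'eef_pos': array([ 284.699, -583.693,  230.493]), 'ee_rot': array([-3.06e+00, -7.06e-01,  1.00e-03]), 'contact_force': array([-0.794, -0.282, -0.088]), 'ft_torque': array([-0.018, -0.007, -0.026]), 'finger_force': np.float64(0.0), 'opening': np.float64(0.996)} 18.700000000000003
```

View pics/top0.png

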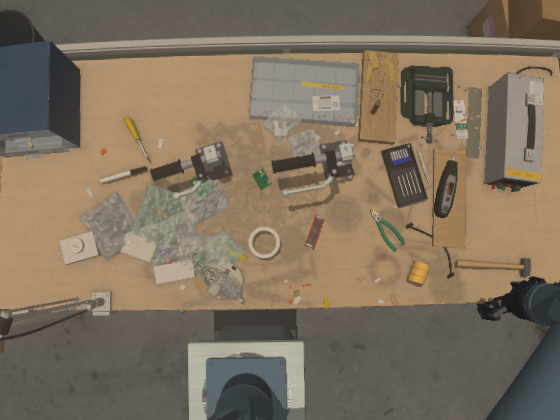

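View pics/scene0.png

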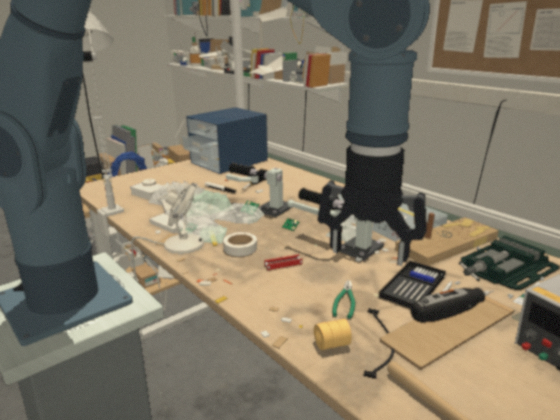

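The top picture shows the long ball-ended brake lever at about (287,191)–(330,180), with its bar from (272,163) to (350,158). The throttle stand is on the left at about (190,170). I'll zoom in to measure.

```bash
cat > h.py <<'E'
import numpy as np,cv2
from bench import env
def ray(n,px,z):
    "world point at height z on the pixel's ray"
    c=env.calibration(n);u=cv2.undistortPoints(np.array([[px]],float),c["camera_matrix"],c["D"])[0,0]
    R=c["R"];o=-R.T@c["t"];d=R.T@np.r_[u,1];return o+d*(z-o[2])/d[2]
def proj(n,P):
    c=env.calibration(n);return cv2.projectPoints(np.atleast_2d(np.array(P,float)),cv2.Rodrigues(c["R"])[0],c["t"],c["camera_matrix"],c["D"])[0][:,0]
def depth_pts(n,d):
    c=env.calibration(n);h,w=d.shape;g=np.stack(np.meshgrid(np.arange(w),np.arange(h)),-1).reshape(-1,1,2).astype(float)
    u=cv2.undistortPoints(g,c["camera_matrix"],c["D"])[:,0]
    P=np.c_[u,np.ones(len(u))]*d.reshape(-1,1);return ((P-c["t"])@c["R"]).reshape(h,w,3)
E
python3 - <<'E'
from h import *
p=cv2.imread("pics/top0.png");d=np.load("pics/top0.npy")
cv2.imwrite("pics/topc.png",cv2.resize(p[130:220,260:370],None,fx=6,fy=6,interpolation=cv2.INTER_CUBIC))
W=depth_pts("top",d)[130:220,260:370].reshape(-1,3)
m=(W[:,2]>98)&(W[:,2]<140)
Q=W[m];print(len(Q))
img=np.zeros((90,110),np.uint8);img.reshape(-1)[m]=np.clip((Q[:,2]-90)*5,0,255)
cv2.imwrite("pics/hm.png",cv2.resize(img,None,fx=6,fy=6,interpolation=0))
Z=depth_pts("top",d)[:,:,2]
for r in range(150,200,2):print(r,*Z[r,270:358:4].astype(int))
E
```

```text
1442
150 -1 -1 -2 -3 0 -1 4 15 16 12 16 13 8 1219 12 6 11 115 128 129 129 0
152 1 1 0 0 0 -2 3 11 13 18 16 18 12 13 119 120 123 114 129 133 129 117
154 -3 0 -3 1 0 0 5 9 11 16 114 19 115 115 122 128 126 116 129 132 130 119
156 5 0 -1 0 2 1 2 119 118 120 123 118 121 118 124 126 124 118 129 129 132 110
158 -3 -4 -3 2 117 123 120 121 122 124 125 128 119 118 125 124 123 116 126 133 131 0
160 4 111 118 122 123 123 124 123 125 124 126 128 116 115 118 128 123 76 125 127 116 6
162 0 126 119 125 124 126 124 1219 125 124 123 127 117 9 111 124 127 111 116 112 110 0
164 0 125 123 123 125 123 124 119 121 123 122 121 0 7 95 124 123 114 112 108 10 0
166 2 129 125 124 122 122 122 116 117 115 0 103 -5 1 9 123 126 8 13 5 11 -3
168 2 125 119 122 115 117 111 110 3 0 0 1 -2 -3 12 129 125 11 12 8 10 -3
170 0 120 116 114 0 2 0 0 -1 -1 0 -6 0 -3 16 118 126 14 9 11 18 -1
172 0 110 -2 -2 -2 0 -5 2 0 0 -5 -2 -4 0 8 122 125 9 9 13 9 -2
174 -2 0 0 1 0 -1 1 -2 -4 -1 0 -2 -2 -1 12 122 125 10 16 10 4 -1
176 1 -3 -2 3 0 1 3 -1 -1 0 -2 0 -2 0 11 114 98 5 -4 0 3 2
178 1 0 0 0 -3 -3 -1 2 0 -5 -4 0 0 0 9 115 -3 2 2 0 -1 -1
180 0 -1 5 -2 2 -2 0 3 -5 0 -2 -4 3 -1 113 116 -1 -3 -4 1 -1 0
182 8 0 -2 1 -2 0 0 -2 -2 0 -2 0 -2 0 114 -2 -1 1 -1 1 0 7
184 6 2 0 1 -2 0 -2 2 -2 -1 -4 -1 3 116 115 1 0 -5 -1 -5 1 0
186 0 2 1 -1 0 0 2 0 1 4 115 115 113 116 -2 1 -2 1 0 -3 2 1
188 1 1 0 1 1 0 0 5 114 114 116 113 113 109 -3 1 -1 -3 -1 -5 -2 2
190 0 2 0 6 119 113 114 116 117 114 2 0 0 0 0 0 -1 -3 -1 3 -4 -1
192 0 -1 0 -1 117 118 115 107 1 0 0 2 0 -1 0 -1 -7 -2 -1 1 1 5
194 0 -1 1 3 119 0 -2 -4 -1 -2 -4 -2 1 0 0 0 1 1 0 2 0 1
196 0 -4 -1 0 -2 3 0 2 -4 0 0 1 -4 2 0 2 0 0 1 2 -1 0
198 1 0 -1 3 -2 0 -2 0 -2 3 -1 -4 -3 2 -3 -2 0 1 0 -3 2 2
```

View pics/topc.png

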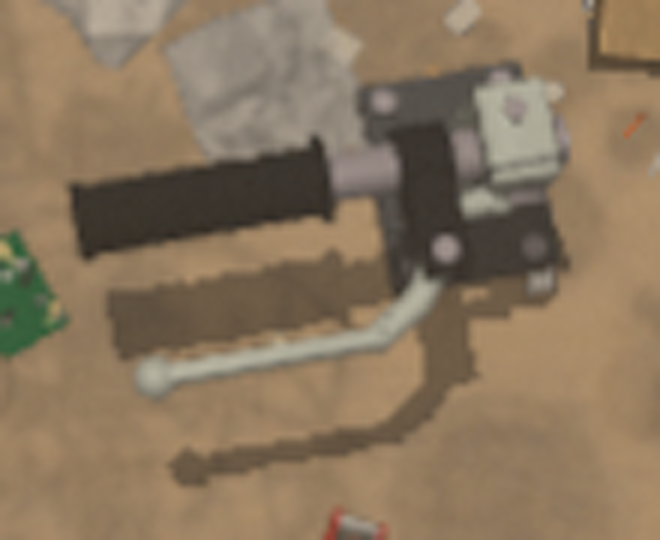

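The crop shows these pixels (crop scale 6, offset (260,130)):
- ball at crop (154,376)
- bend in the blade at (378,338)
- hinge pin at (446,249)
- sleeve from (80,222) to (322,180)

Next I'll fit the stand's pose to these.

Run:
```python
from h import *
from scipy.optimize import least_squares
f={"ball":((154,376),110),"bend":((378,338),117),"pin":((446,249),127),"slO":((80,222),118),"slI":((322,180),118),"mid":((270,356),117)}
pt={}
for k,(p,z) in f.items():
    pt[k]=ray("top",(260+(p[0]+.5)/6-.5,130+(p[1]+.5)/6-.5),z);print(k,pt[k].round(1))
v=pt["slO"]-pt["slI"];w=pt["ball"]-pt["bend"]
yaw=lambda v:np.arctan2(-v[0],v[1])
print("yaw bar",yaw(v),"blade",yaw(w),"len",np.linalg.norm(v[:2]))
L=np.array([[-42,-45],[0,107],[0,0]]);M=np.array([pt["pin"],pt["slO"],pt["slI"]])[:,:2]
R=lambda a:np.array([[np.cos(a),-np.sin(a)],[np.sin(a),np.cos(a)]])
s=least_squares(lambda q:((R(q[2])@L.T).T+q[:2]-M).ravel(),[600,0,0])
print(s.x,s.fun.round(1))
q=s.x
for k in pt: print(k,"local",(R(q[2]).T@(pt[k][:2]-q[:2])).round(1))
# depth check from bar/lever clouds
W=depth_pts("top",np.load("pics/top0.npy")).reshape(-1,3)
l=(W[:,:2]-q[:2])@R(q[2]);
m=(l[:,1]>0)&(l[:,1]<75)&(W[:,2]>104)&(W[:,2]<122)&(l[:,0]<-55)&(l[:,0]>-95)
print("blade line fit x=a*y+b",np.polyfit(l[m,1],l[m,0],1),m.sum(),np.median(W[m,2]),l[m,0].min(),l[m,0].max())
m=(l[:,1]>5)&(l[:,1]<100)&(W[:,2]>118)&(abs(l[:,0])<25);print("sleeve",np.polyfit(l[m,1],l[m,0],1))
# scene view check
W=depth_pts("scene",np.load("pics/scene0.npy")).reshape(-1,3);l=(W[:,:2]-q[:2])@R(q[2])
for nm,x0,x1,y0,y1 in(("blade",-95,-60,0,75),("sleeve",-25,25,5,100)):
    m=(l[:,1]>y0)&(l[:,1]<y1)&(W[:,2]>95)&(W[:,2]<135)&(l[:,0]<x1)&(l[:,0]>x0);print(nm,m.sum(),np.median(l[m],0) if m.sum() else "",np.percentile(W[m,2],[5,95]) if m.sum() else "")
print("pad world",R(q[2])@[-76.5,40]+q[:2])
```

```text
ball [ 544.5 -112.8  110. ]
bend [ 558.2 -207.9  117. ]
pin [ 594.2 -236.7  127. ]
slO [610.1 -82.5 118. ]
slI [ 626.6 -186.   118. ]
mid [ 551.3 -161.8  117. ]
yaw bar 0.1578259603953479 blade 0.14258092073534523 len 104.84681899440795
[ 6.27494145e+02 -1.86468011e+02  1.65735499e-01] [-0.7 -1.1 -0.2  1.5  0.9 -0.4]
ball local [-69.7  86.3]
bend local [-71.9  -9.7]
pin local [-41.1 -44. ]
slO local [ -0.  105.4]
slI local [-0.8  0.6]
mid local [-71.1  36.9]
blade line fit x=a*y+b [ 1.99795408e-03 -7.09157135e+01] 116 115.78076990969868 -74.9937697492994 -65.36138261542774
sleeve [0.00424805 1.04815214]
blade 149 [-72.85016534  36.16060428] [105.29108645 118.87784846]
sleeve 224 [-9.12594994 67.53921643] [101.75677694 126.13375108]
pad world [ 545.4432913  -159.63692148]
```

>>> {"method": "move_arm", "body": {"steps": [{"dp":[0,0,0],"roll":-8.2},{"dp":[0,0,0],"roll":-8.2},{"dp":[0,0,0],"roll":-8.2},{"dp":[0,0,0],"roll":-8.2},{"dp":[0,0,0],"roll":-8.2},{"dp":[0,0,0],"roll":-8.2},{"dp":[0,0,0],"roll":-8.2},{"dp":[0,0,0],"roll":-8.2},{"dp":[0,0,0],"roll":-7.5},{"dp":[0,0,0],"roll":0}], "fingers": 0, "grip_force": 40}}

```text
t: 1.1
eef_pos: [284.6, -584.0, 230.7]
ee_rot: [-2.037, -2.391, -0.001]
contact_force: [0.3, 0.4, -0.2]
opening: -0.0
finger_force: 0.0
```

>>> {"method": "move_arm", "body": {"steps": [{"dp":[31.5,22.5,0]},{"dp":[31.5,22.5,0]},{"dp":[31.5,22.5,0]},{"dp":[31.5,22.5,0]},{"dp":[31.5,22.5,0]},{"dp":[31.5,22.5,0]},{"dp":[31.5,22.5,0]},{"dp":[31.5,22.5,0]},{"dp":[31.5,22.5,0]},{"dp":[31.5,22.5,0]},{"dp":[31.5,22.5,0]},{"dp":[31.5,22.5,0]}]}}

```text
schema error: expected keys dp, roll
```

>>> {"method": "move_arm", "body": {"steps": [{"dp":[0,0,20]},{"dp":[0,0,30]},{"dp":[0,0,35]},{"dp":[0,0,30]},{"dp":[0,0,17]},{"dp":[0,0,0]},{"dp":[0,0,0]}]}}

```text
schema error: expected keys dp, roll
```

Run:
```python
from h import *
o=env.get_obs();print({k:np.round(v,3) for k,v in o.items()})
p,d=env.get_image("top"); a=p[130:230,255:365,::-1]
q,d2=env.get_image("scene");t=proj("scene",o["eef_pos"])[0].astype(int);print(t,proj("top",o["eef_pos"]))
b=q[t[1]-80:t[1]+20,max(t[0]-50,0):t[0]+60,::-1]
f=lambda i:cv2.resize(i,(396,360),interpolation=cv2.INTER_CUBIC)
cv2.imwrite("pics/near.png",np.hstack([f(a),f(b)]))
```

```text
{'t': np.float64(1.1), 'joint_pos': array([ 1.245,  0.555, -0.289,  1.525,  0.17 ,  1.087,  1.078]), 'qvel': array([-0.016, -0.004,  0.023, -0.001, -0.018, -0.003, -0.124]), 'joint_efforts': array([ 2.0300e-01, -5.8804e+01, -3.7040e+00, -2.5898e+01,  1.5900e-01,
        2.6000e-02,  1.2400e+00]), 'eef_pos': array([ 284.593, -583.967,  230.723]), 'ee_rot': array([-2.037e+00, -2.391e+00, -1.000e-03]), 'contact_force': array([ 0.256,  0.408, -0.249]), 'ft_torque': array([ 0.046, -0.014,  0.04 ]), 'finger_force': np.float64(0.0), 'opening': np.float64(-0.0)}
[367 264] [[493.96461936 294.086043  ]]
```

View pics/near.png

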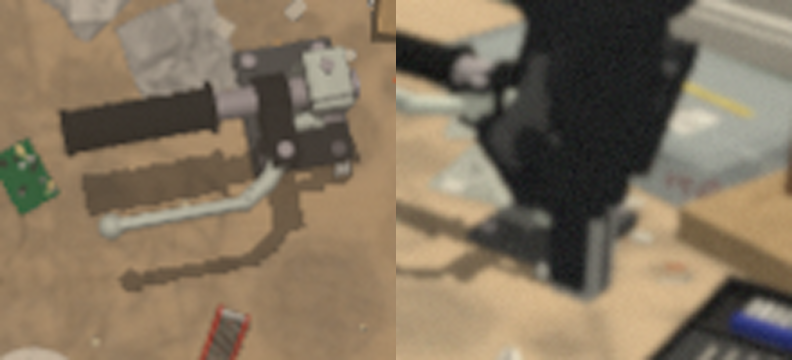

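The moves were refused because each row needs a roll value. The picture shows the arm still at its start, with the fingers shut and the lever untouched. I'll resend with roll included.

>>> {"method": "move_arm", "body": {"steps": [{"dp":[31.5,22.5,0],"roll":0},{"dp":[31.5,22.5,0],"roll":0},{"dp":[31.5,22.5,0],"roll":0},{"dp":[31.5,22.5,0],"roll":0},{"dp":[31.5,22.5,0],"roll":0},{"dp":[31.5,22.5,0],"roll":0},{"dp":[31.5,22.5,0],"roll":0},{"dp":[31.5,22.5,0],"roll":0},{"dp":[31.5,22.5,0],"roll":0},{"dp":[31.5,22.5,0],"roll":0},{"dp":[31.5,22.5,0],"roll":0},{"dp":[31.5,22.5,0],"roll":0}]}}

```text
t: 2.4
eef_pos: [492.3, -166.8, 231.4]
ee_rot: [2.042, 2.387, -0.0]
contact_force: [0.3, -0.0, -0.2]
opening: -0.003
finger_force: 0.0
```

>>> {"method": "move_arm", "body": {"steps": [{"dp":[0,0,0],"roll":0},{"dp":[0,0,0],"roll":0},{"dp":[0,0,0],"roll":0}]}}

```text
t: 2.7
eef_pos: [491.2, -169.5, 231.1]
ee_rot: [-2.042, -2.388, 0.002]
contact_force: [-0.3, 0.3, 0.2]
opening: -0.001
finger_force: 0.0
```

>>> {"method": "move_arm", "body": {"steps": [{"dp":[0,0,20],"roll":0},{"dp":[0,0,30],"roll":0},{"dp":[0,0,35],"roll":0},{"dp":[0,0,30],"roll":0},{"dp":[0,0,18],"roll":0},{"dp":[0,0,0],"roll":0},{"dp":[0,0,0],"roll":0}]}}

```text
t: 3.4
eef_pos: [491.6, -169.4, 98.6]
ee_rot: [2.041, 2.388, -0.001]
contact_force: [-0.3, -0.0, 1.2]
opening: 0.001
finger_force: 0.0
```

Run:
```python
from h import *
o=env.get_obs();print(o["eef_pos"],o["contact_force"])
p,d=env.get_image("top"); a=p[130:230,255:365,::-1]
q,d2=env.get_image("scene");t=proj("scene",o["eef_pos"])[0].astype(int);print(t)
b=q[t[1]-70:t[1]+30,t[0]-50:t[0]+60,::-1]
f=lambda i:cv2.resize(i,(396,360),interpolation=cv2.INTER_CUBIC)
cv2.imwrite("pics/near2.png",np.hstack([f(a),f(b)]))
```

```text
[ 491.55333339 -169.35399731   98.61884898] [-0.25621947 -0.02337387  1.22215159]
[289 219]
```

View pics/near2.png

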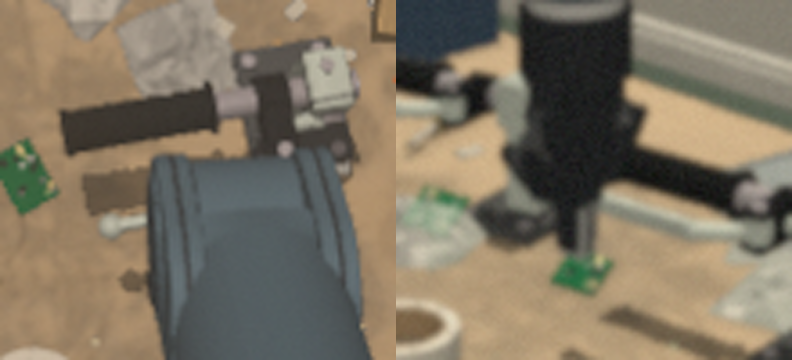

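The fingertips (right half, about (575,245)) are at lever height in front of the blade, and clear of it. I'll approach slowly and watch the force.

>>> {"method": "move_arm", "body": {"steps": [{"dp":[0,8,0],"roll":0},{"dp":[0,8,0],"roll":0},{"dp":[0,6,0],"roll":0},{"dp":[0,4,0],"roll":0},{"dp":[0,3,0],"roll":0},{"dp":[0,3,0],"roll":0},{"dp":[0,0,0],"roll":0},{"dp":[0,0,0],"roll":0}]}}

```text
t: 4.3
eef_pos: [523.1, -163.2, 98.2]
ee_rot: [-2.038, -2.39, 0.0]
contact_force: [1.0, 0.2, -0.6]
opening: -0.0
finger_force: 0.0
```

>>> {"method": "move_arm", "body": {"steps": [{"dp":[0,2,0],"roll":0},{"dp":[0,2,0],"roll":0},{"dp":[0,2,0],"roll":0},{"dp":[0,0,0],"roll":0},{"dp":[0,0,0],"roll":0}]}}

```text
t: 4.8
eef_pos: [529.3, -162.2, 98.3]
ee_rot: [-2.038, -2.391, 0.0]
contact_force: [0.2, -0.1, -0.8]
opening: 0.001
finger_force: 0.0
```

>>> {"method": "move_arm", "body": {"steps": [{"dp":[0,2,0],"roll":0},{"dp":[0,2,0],"roll":0},{"dp":[0,2,0],"roll":0},{"dp":[0,0,0],"roll":0},{"dp":[0,0,0],"roll":0}]}}

```text
t: 5.3
eef_pos: [534.4, -161.4, 98.0]
ee_rot: [-2.038, -2.39, 0.002]
contact_force: [-3.8, -0.0, 0.9]
opening: -0.001
finger_force: 1.6
```

Contact is confirmed. The next steps follow the lever's arc with a slight roll, so the finger back stays flush against the blade.

>>> {"method": "move_arm", "body": {"steps": [{"dp":[0.4,2,0],"roll":1.2},{"dp":[0.4,2,0],"roll":1.2},{"dp":[0.4,2,0],"roll":1.2},{"dp":[0.4,2,0],"roll":1.2},{"dp":[0.4,2,0],"roll":1.2},{"dp":[0,0,0],"roll":0},{"dp":[0,0,0],"roll":0}]}}

```text
t: 6.0
eef_pos: [543.1, -156.3, 97.6]
ee_rot: [-2.157, -2.278, 0.002]
contact_force: [-6.5, 4.0, 1.3]
opening: -0.002
finger_force: 3.2
```

>>> {"method": "move_arm", "body": {"steps": [{"dp":[0.2,1,0],"roll":0.8},{"dp":[0.2,1,0],"roll":0.8},{"dp":[0.2,1,0],"roll":0.8},{"dp":[0,0,0],"roll":0},{"dp":[0,0,0],"roll":0}]}}

```text
t: 6.5
eef_pos: [545.8, -155.3, 97.5]
ee_rot: [-2.204, -2.232, 0.003]
contact_force: [-8.1, 4.7, 2.7]
opening: 0.001
finger_force: 3.5
```

>>> {"method": "move_arm", "body": {"steps": [{"dp":[0.8,0.7,0],"roll":0.6},{"dp":[0.8,0.7,0],"roll":0.6},{"dp":[0.6,0.7,0],"roll":0.6},{"dp":[0,0,0],"roll":0},{"dp":[0,0,0],"roll":0}]}}

```text
t: 7.0
eef_pos: [548.1, -153.8, 97.6]
ee_rot: [-2.24, -2.197, 0.003]
contact_force: [-6.6, 2.3, 2.1]
opening: -0.0
finger_force: 3.3
```

Run:
```python
from h import *
o=env.get_obs();print(o["eef_pos"],o["contact_force"])
q,d2=env.get_image("scene");np.save("pics/s3.npy",d2)
p,_=env.get_image("top")
f=lambda i:cv2.resize(i[:,:,::-1],(396,360),interpolation=cv2.INTER_CUBIC)
cv2.imwrite("pics/near3.png",np.hstack([f(p[130:230,255:365]),f(q[150:250,260:370])]))
```

```text
[ 548.13035531 -153.83756508   97.58379681] [-6.59804282  2.32168631  2.07419525]
```

View pics/near3.png

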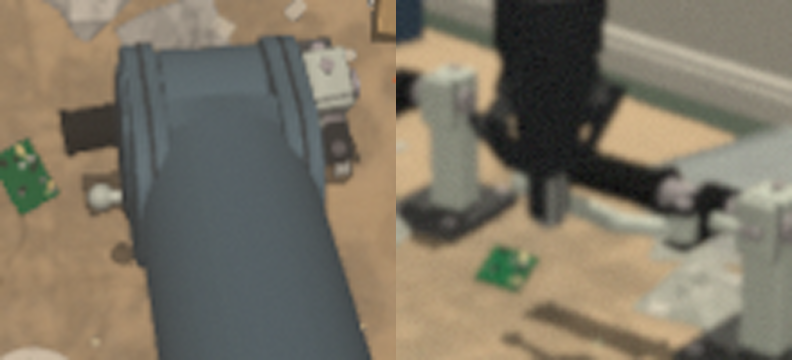

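The top view shows the ball at about crop (102,194), so it has moved in; the finger back rests on the blade and is clear of the bar. I'll work out the angle and push on.

```bash
cat >> h.py <<'E'
def ang(px):
    "brake angle from the ball's pixel in top"
    b=ray("top",px,110)[:2];h=np.array([594.2,-236.7]);r0=np.array([544.5,-112.8])-h;r=b-h
    return np.arctan2(r0[1],r0[0])-np.arctan2(r[1],r[0]),b
E
python3 -c "
from h import *
print(ang((283.0,183.5)))"
```

```text
(np.float64(0.17561912685787795), array([ 567.22690517, -107.53036314]))
```

>>> {"method": "move_arm", "body": {"steps": [{"dp":[0.3,0.7,0],"roll":0.4},{"dp":[0.3,0.7,0],"roll":0.4},{"dp":[0.3,0.6,0],"roll":0.4},{"dp":[0,0,0],"roll":0},{"dp":[0,0,0],"roll":0}]}}

```text
t: 7.6
eef_pos: [550.0, -152.8, 97.5]
ee_rot: [-2.262, -2.174, 0.003]
contact_force: [-7.3, 3.0, 1.9]
opening: -0.002
finger_force: 3.5
```

>>> {"method": "move_arm", "body": {"steps": [{"dp":[0.3,0.7,0],"roll":0.4},{"dp":[0.3,0.7,0],"roll":0.4},{"dp":[0,0,0],"roll":0},{"dp":[0,0,0],"roll":0}]}}

```text
t: 8.0
eef_pos: [551.3, -152.1, 97.5]
ee_rot: [-2.277, -2.158, 0.003]
contact_force: [-7.7, 3.9, 1.9]
opening: 0.001
finger_force: 3.6
```

>>> {"method": "move_arm", "body": {"steps": [{"dp":[0.2,0.7,0],"roll":0},{"dp":[0.2,0.7,0],"roll":0},{"dp":[0,0,0],"roll":0},{"dp":[0,0,0],"roll":0}]}}

```text
t: 8.4
eef_pos: [552.6, -151.7, 97.4]
ee_rot: [-2.277, -2.157, 0.004]
contact_force: [-7.0, 3.0, 1.6]
opening: 0.001
finger_force: 3.9
```

>>> {"method": "move_arm", "body": {"steps": [{"dp":[0.1,0.5,0],"roll":0},{"dp":[0.1,0.5,0],"roll":0},{"dp":[0,0,0],"roll":0},{"dp":[0,0,0],"roll":0}]}}

```text
t: 8.8
eef_pos: [553.0, -151.6, 97.3]
ee_rot: [-2.277, -2.157, 0.005]
contact_force: [-8.5, 3.1, 2.8]
opening: 0.001
finger_force: 4.5
```

>>> {"method": "move_arm", "body": {"steps": [{"dp":[0,0.5,0],"roll":0},{"dp":[0,0.5,0],"roll":0},{"dp":[0,0,0],"roll":0},{"dp":[0,0,0],"roll":0}]}}

```text
t: 9.2
eef_pos: [553.4, -151.5, 97.1]
ee_rot: [-2.276, -2.156, 0.006]
contact_force: [-9.5, 4.5, 2.8]
opening: 0.002
finger_force: 5.2
```

>>> {"method": "move_arm", "body": {"steps": [{"dp":[0,0.5,0],"roll":0},{"dp":[0,0.5,0],"roll":0},{"dp":[0,0,0],"roll":0},{"dp":[0,0,0],"roll":0}]}}

```text
t: 9.6
eef_pos: [553.9, -151.4, 97.0]
ee_rot: [-2.275, -2.155, 0.007]
contact_force: [-11.6, 4.5, 2.9]
opening: 0.002
finger_force: 5.9
```

Run:
```python
from h import *
o=env.get_obs();print(o["eef_pos"],o["contact_force"])
p,_=env.get_image("top")
cv2.imwrite("pics/near4.png",cv2.resize(p[150:210,265:315,::-1],(500,600),interpolation=cv2.INTER_CUBIC))
```

```text
[ 553.88029214 -151.35920513   96.96992959] [-11.56992472   4.46531409   2.87902806]
```

View pics/near4.png

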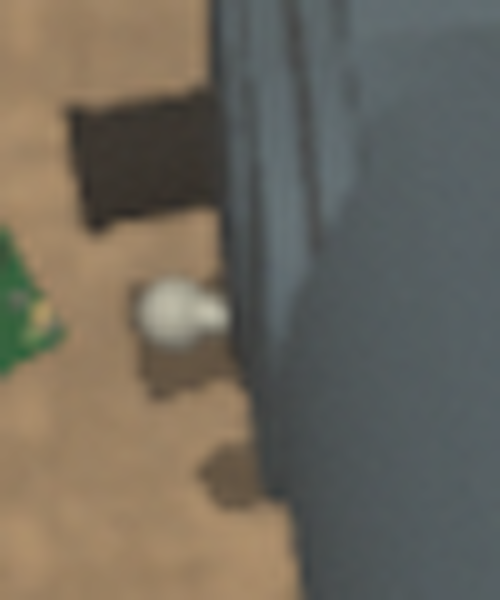

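The ball at crop (170,314), i.e. pixel (281.9,180.9), puts the lever at about 0.22 rad with a clear gap to the sleeve. The force slope has steepened, so this is the firm stop. I'll add a touch more and hold.

>>> {"method": "move_arm", "body": {"steps": [{"dp":[0,0.5,0],"roll":0},{"dp":[0,0,0],"roll":0},{"dp":[0,0,0],"roll":0},{"dp":[0,0,0],"roll":0},{"dp":[0,0,0],"roll":0},{"dp":[0,0,0],"roll":0},{"dp":[0,0,0],"roll":0},{"dp":[0,0,0],"roll":0},{"dp":[0,0,0],"roll":0},{"dp":[0,0,0],"roll":0},{"dp":[0,0,0],"roll":0},{"dp":[0,0,0],"roll":0}]}}

```text
t: 10.85
eef_pos: [554.0, -151.3, 96.9]
ee_rot: [-2.275, -2.155, 0.008]
contact_force: [-11.9, 5.5, 3.6]
opening: -0.003
finger_force: 6.2
```

>>> {"method": "move_arm", "body": {"steps": [{"dp":[0,0,0],"roll":0},{"dp":[0,0,0],"roll":0},{"dp":[0,0,0],"roll":0},{"dp":[0,0,0],"roll":0},{"dp":[0,0,0],"roll":0}]}}

```text
t: 11.35
eef_pos: [554.0, -151.3, 96.9]
ee_rot: [-2.274, -2.155, 0.008]
contact_force: [-11.9, 5.1, 4.4]
opening: -0.003
finger_force: 6.2
```

>>> {"method": "move_arm", "body": {"steps": [{"dp":[-0.6,-3,0],"roll":-1.4},{"dp":[-0.6,-3,0],"roll":-1.4},{"dp":[-0.6,-3,0],"roll":-1.4},{"dp":[-0.6,-3,0],"roll":-1.4},{"dp":[-0.6,-4,0],"roll":-1.4},{"dp":[-0.6,-4,0],"roll":-1.4},{"dp":[-0.6,-4,0],"roll":-1.4},{"dp":[-0.6,-5,0],"roll":-1.4},{"dp":[0,-6,0],"roll":-1},{"dp":[0,-6,0],"roll":0},{"dp":[0,0,0],"roll":0},{"dp":[0,0,0],"roll":0}]}}

```text
t: 12.55
eef_pos: [517.9, -161.2, 98.4]
ee_rot: [2.038, 2.39, 0.001]
contact_force: [0.7, 0.3, -0.9]
opening: 0.001
finger_force: 0.0
```

>>> {"method": "move_arm", "body": {"steps": [{"dp":[0,0,0],"roll":0},{"dp":[0,0,0],"roll":0},{"dp":[0,0,0],"roll":0},{"dp":[0,0,0],"roll":0}]}}

```text
t: 12.95
eef_pos: [517.8, -161.2, 98.3]
ee_rot: [2.038, 2.391, 0.0]
contact_force: [1.0, -0.6, 0.0]
opening: 0.001
finger_force: 0.0
```

Run:
```python
from h import *
o=env.get_obs();print(o["eef_pos"],o["contact_force"])
p,_=env.get_image("top")
cv2.imwrite("pics/near5.png",cv2.resize(p[150:210,265:315,::-1],(500,600),interpolation=cv2.INTER_CUBIC))
```

```text
[ 517.80549141 -161.19777246   98.26318306] [ 0.96806973 -0.56271723  0.03830596]
```

View pics/near5.png

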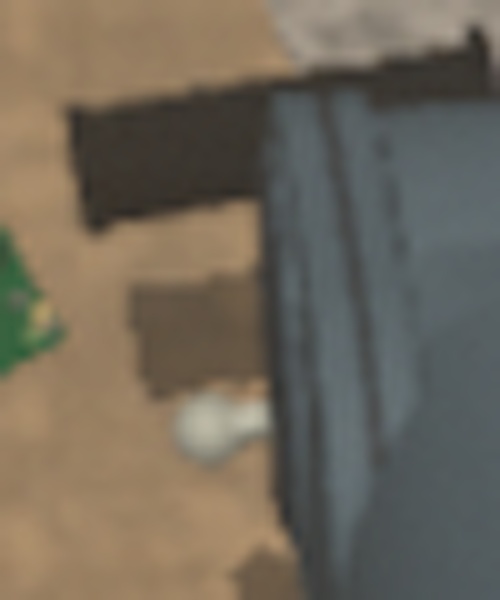

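The ball is back at pixel (285.5,192.7), its starting place, so the lever has sprung fully out. I'll retrace the same path for the second push.

>>> {"method": "move_arm", "body": {"steps": [{"dp":[0,6,0],"roll":0},{"dp":[0,6,0],"roll":1},{"dp":[0.6,5,0],"roll":1.4},{"dp":[0.6,4,0],"roll":1.4},{"dp":[0.6,4,0],"roll":1.4},{"dp":[0.6,4,0],"roll":1.4},{"dp":[0.6,3,0],"roll":1.4},{"dp":[0.6,3,0],"roll":1.4},{"dp":[0.6,2,0],"roll":1.4},{"dp":[0.6,1.5,0],"roll":1.4},{"dp":[0,0,0],"roll":0},{"dp":[0,0,0],"roll":0}]}}

```text
t: 14.2
eef_pos: [552.6, -149.7, 97.1]
ee_rot: [-2.275, -2.157, 0.005]
contact_force: [-6.8, 6.4, 3.7]
opening: -0.004
finger_force: 4.3
```

>>> {"method": "move_arm", "body": {"steps": [{"dp":[0,0.5,0],"roll":0},{"dp":[0,0.5,0],"roll":0},{"dp":[0,0.5,0],"roll":0},{"dp":[0,0.5,0],"roll":0},{"dp":[0,0,0],"roll":0},{"dp":[0,0,0],"roll":0},{"dp":[0,0,0],"roll":0}]}}

```text
t: 14.9
eef_pos: [553.5, -149.4, 96.8]
ee_rot: [-2.273, -2.155, 0.007]
contact_force: [-10.5, 7.0, 3.2]
opening: 0.003
finger_force: 5.6
```

>>> {"method": "move_arm", "body": {"steps": [{"dp":[0,0.5,0],"roll":0},{"dp":[0,0.5,0],"roll":0},{"dp":[0,0,0],"roll":0},{"dp":[0,0,0],"roll":0},{"dp":[0,0,0],"roll":0},{"dp":[0,0,0],"roll":0},{"dp":[0,0,0],"roll":0},{"dp":[0,0,0],"roll":0},{"dp":[0,0,0],"roll":0},{"dp":[0,0,0],"roll":0},{"dp":[0,0,0],"roll":0},{"dp":[0,0,0],"roll":0}]}}

```text
t: 16.1
eef_pos: [553.9, -149.3, 96.6]
ee_rot: [-2.272, -2.155, 0.008]
contact_force: [-11.3, 7.5, 3.7]
opening: 0.002
finger_force: 6.3
```

Run:
```python
from h import *
o=env.get_obs();print(o["eef_pos"],o["contact_force"])
p,_=env.get_image("top")
cv2.imwrite("pics/near6.png",cv2.resize(p[150:210,265:315,::-1],(500,600),interpolation=cv2.INTER_CUBIC))
```

```text
[ 553.94182126 -149.32350721   96.61977823] [-11.27478448   7.53804215   3.65794157]
```

View pics/near6.png

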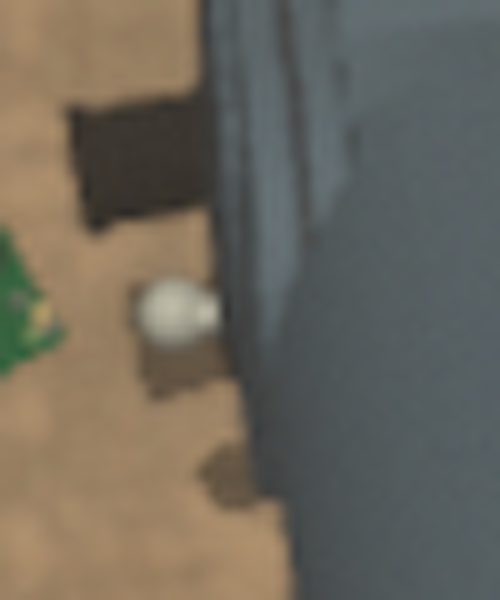

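The ball is at crop (170,313), the same place as at the first firm stop, with the gap to the sleeve still there and the push steady at about 12 N. I'm handing the job in.

```bash
python3 -c "
from bench import env
print(env.sign_off())"
```

```text
the job is handed in; nothing more can be done
None
```

I pushed the brake lever to its firm stop and held it there for over a second, let it spring fully out, then pushed it to the same stop again; I handed the job in with it still held at about 12 N and a gap left to the bar.

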